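# Jack up a dry-block heater and hold it

## Robot

A 6-joint arm with a two-finger parallel gripper is mounted at the origin on a cart in front of the work surface, level with it; the furniture and walls round the work are solid. World frame = base frame: x ahead of the robot, y to its left, z up, the work surface at z = 0. Lengths are in m, angles in rad, forces in N, time in s.
With the tool pointing down it reaches from about 0.4 to 0.925 m from the base axis. Payload 12.5 kg.
Tool frame: the origin (TCP) lies on the centre line of the jaws, within the pads' length; the fingertips stand 17 mm ahead of it and the grasp point (between the pads) lies 2 mm behind it; z points along the fingers, y is the line along which they close (so a half turn about z gives the same grasp; the last joint's range is limited). The gripper opens to 95 mm and grips with 3 to 60 N. Pads are 20 mm wide; open, the fingers measure 119 mm over their backs; the gripper's body (75 mm by 180 mm) begins 59 mm behind the grasp point.
Start: joints at [-1.44, 0.491, 1.559, -0, 1.092, -0.106], TCP at [0.147, -0.608, 0.232] pointing down, gripper open.
Joint ranges: [-3.1, 3.1], [-0.84, 2.19], [0.05, 2.79], [-1.13, 4.28], [0.06, 2.93], [-2.69, 2.69]. Speed limits (rad/s): [2.22, 2.22, 2.79, 3.14, 3.14, 3.14].

## Interface

Orientations are given as a rotation vector (axis times angle).
In Python, from rig import manip gives the robot as it stands. The module is installed in compiled form; this text tells all that it offers.
- The arm moves only by the tool send_rows, never from a script. Its argument "plan" is a list of rows, each a list of 4 numbers: the shift along the tool's x, y, z in m, then the turn about the tool's z in degrees. A call has 1 to 5 rows; each row shifts and turns the commanded pose from where the row before left it, along the tool's axes as they then stand; what a row does not reach is not made up. A row lasts 1/12 s, in which the tool goes at most 41.7 mm and 7.16 degrees, less where a joint would pass 70% of its speed; a pose out of reach is approached as far as the arm can. A call is refused whole if a number of a shift passes 0.0417 or a number of a turn 7.16, either way. A call with a gripper value outside its range is refused whole. "gripper" is the opening, from -1 (shut) to 1 (fully open), so that 0 is half open, set as the call begins (left out, the last holds). The fingers move at their own pace and stop on an object; "newtons" is the grip in N (left out, the last holds). Time passes only in rows, so rows that do not move let the fingers close. It gives the time, the measured TCP pose, the force, the opening and the grip force at its end, in the units of the state.
- manip.get_obs(): the state, without advancing time (a new reading comes with each control period).
- manip.get_image(name): name is "scene" or "side" or "wrist"; returns (picture, depth): 480x640x3 uint8, red, green, blue; 480x640 float32, m along the optical axis (not along the pixel's ray), 0 where there is no reading.
- manip.get_calibration(name): a dict with "camera_matrix" (3x3 intrinsics, pixels), "rvec" (rotation vector, rad) and "tvec" (3), from world to camera coordinates, as OpenCV has them; the wrist camera has in their place "hand_eye" (4x4, takes a point from camera to tool coordinates, whose origin is the TCP and whose axes are the flange's). Camera axes: x right, y down, z forward; pixel columns grow to the right and rows downward; lengths in m; the calibration is good to about 2 mm. The wrist camera is an equidistant fisheye: a pixel r from the principal point sees the ray r / f radians off the axis. A picture is of the moment at which its call begins: read the wrist's pose just before it. get_calibration takes no time and is no camera call.
- manip.job_done(): hands the job in; it is judged then, once.
The state is a dict: "clock": time; "q": joint angles; "qvel": joint speeds; "tau": joint torques, N m; "tool_pos": TCP position; "eef_rot": TCP orientation; "contact_force": force on the tool from outside, world axes, zero at the start; "ft_torque": the same for the moment, N m; "opening": finger opening in m; "grip_force": force on a finger pad.
Only numpy, scipy, OpenCV 4.12 (cv2) and the standard library are available. Lean on these libraries where they do the work, as an engineer would, in place of code of your own. Each camera call takes 0.05 s, during which the arm holds its last target. There are 200 camera calls.

## Task

A colleague needs to get at the front feet of the small white block heater. First press its hinged cover down until it snaps shut; then set the little lever jack upright on the bench with its saddle centred under the round lift pad of the bracket on the heater's front, let go of it, and push the jack's pump handle all the way down so that the front of the heater rises. Finish while still holding the handle fully down with the heater up, and leave the other things on the bench where they are.

Things in the scene. Friction and masses are not known exactly. Their poses are not given: they have to be found in the camera images.
- heater: Dry-block heater, a white case 130 mm deep (x), 170 mm wide (y), top at 100 mm, standing on two front rubber feet and hinged at the back to a rail fixed on the bench, so that only its front can rise. The origin is on the bench under the centre of the case; x points away from its front (front face at x = -65 mm), y to the left seen from the front, z up. Fixed in place; it weighs about 1.4 kg.
- tilt (a joint): How far the heater's front has been raised, rad: 0 standing on all feet, axis along the heater's y through x = +55 mm, z = 12 mm of heater. 0.1 lifts the pad by about 14 mm.
- cover (a joint): Opening angle of the grey hinged cover on top of the heater, rad: 0 shut, about 0.85 to 1.05 at the start (leaning open, stop at 1.15). Its hinge is at its rear edge, so its front edge goes up and back as it opens. A light hinge spring lifts it; over the last 0.1 rad a sprung catch below its front edge resists (about 6 N in all at the front edge), and below about 0.05 rad it snaps in and holds the cover shut at 0.
- cover_hinge (a point): Middle of the cover's hinge axis (along the heater's y), 103.5 mm above the bench. The cover is a plate 85 mm long from here to its front edge, 130 mm wide, 5 mm thick, outer surface 4 mm above the hinge axis when shut. Orientation turns with the cover; in its frame the plate extends to -x and the outer surface faces +z.
- cover_edge (a point): Middle of the cover's front edge, on the outer (upper) surface; a lip 34 mm wide sticks out 8 mm beyond it.
- lift_pad (a point): The marked lift point: centre of the underside of the round rubber pad (28 mm across) below the steel bracket on the heater's front, 43 mm above the bench when the heater is down. The bracket's tab above it is 44 mm wide and projects 48 mm from the front face at 47 to 55 mm height, the pad 26 mm from the front face; a dark ring on the tab's top marks the point. The bracket is clamped anywhere within 40 mm of the middle of the front. Axes as heater while down.
- jack: Lever jack, loose, 0.7 kg. Base plate 60 mm wide (y) and 8 mm thick, from x = -121 to +76 mm. The origin is on its underside, below the centre of the grey pump block, which is two upright cheeks, together 40 mm long (x) and 40 mm wide (y), from 8 to 62 mm height, the place to grip it from above (fingers closing along y). +x points to the saddle, which goes under the load; the handle points to -x.
- saddle_top (a point): Centre of the slightly domed top of the round saddle (28 mm across), 55 mm ahead (+x) of the jack's origin, 33 mm high when down; it rises 26 mm when the handle is pushed fully down (the first 10 mm only take up the gap to the pad).
- handle (a joint): Pump handle, rad: 0 raised (start), 0.42 fully down against its stop. Pivot 12 mm ahead of the jack's origin, at 50 mm height. A spring returns it when let go; with the load it needs about 10 N at its pad.
- handle_pad (a point): Centre of the upper face of the rubber push pad at the handle's end (38 mm long, 36 mm wide): 74 mm behind the jack's origin and 94 mm high when raised, about 84 mm behind and 55 mm high when fully down.
- spare_bottle: White bottle, 48 mm across, 112 mm tall, bystander; origin at the centre of its underside.
- tape_roll: Roll of tape lying flat, 68 mm across, 19 mm tall, bystander; origin at the centre of its underside.
- beaker: Glass beaker, 70 mm across, 92 mm tall, bystander; origin at the centre of its underside.
- petri_dish: Flat glass dish, 70 mm across, 16 mm tall, bystander; origin at the centre of its underside.

How it is judged:
By the outcome, as a careful person would: the job done as asked, in the order asked, and still so for the second after the job is handed in, while the arm keeps its last pose, push and grip.
It also fails if it takes over 58 s, if anything falls off the work surface, if the arm or the gripper's body presses on something with over 40 N, if the wrist force passes 120 N, or if a joint passes its speed limit or range.

## Working session

There is one attempt and no reset: what is moved stays moved. The work goes in short steps, Python scripts to look and compute and a tool call to move; the robot and the scene stay as the last step left them, time stands still between calls to the robot, and variables do not carry over. Pictures are saved under pics/ and viewed, at most 10 in all, crops included, and the job is handed in when it is done.

Besides the shell and the picture viewer there is one more tool, called by a JSON object that holds its "fn" and its "kwargs". send_rows: Moves the arm, as the interface text tells. Its arguments: {"type":"object","properties":{"plan":{"type":"array","items":{"type":"array","items":{"type":"number"}}},"gripper":{"type":"number"},"newtons":{"type":"number"}},"required":["plan"]}

```bash
mkdir -p pics; cat > h.py <<'E'
import numpy as np, cv2
from rig import manip
from scipy.spatial.transform import Rotation as R
def cloud(n):
    im,d=manip.get_image(n); c=manip.get_calibration(n)
    K=c["camera_matrix"]; Rm=cv2.Rodrigues(np.array(c["rvec"],float))[0]; t=np.array(c["tvec"]).ravel()
    v,u=np.mgrid[:480,:640]
    p=np.stack([(u-K[0][2])/K[0][0]*d,(v-K[1][2])/K[1][1]*d,d],-1)
    P=(p-t)@Rm
    P[d==0]=np.nan
    return im,P
E
python3 - <<'E'
from h import *
o=manip.get_obs(); print({k:np.round(v,3) for k,v in o.items()})
print(R.from_rotvec(o["eef_rot"]).as_matrix().round(3))
for n in("scene","side"):
    im,P=cloud(n); cv2.imwrite(f"pics/{n}0.png",im[:,:,::-1]); np.savez(f"{n}0.npz",im=im,P=P)
    c=manip.get_calibration(n);Rm=cv2.Rodrigues(np.array(c["rvec"],float))[0];print(n,(-Rm.T@np.array(c["tvec"]).ravel()).round(3),np.isnan(P[:,:,0]).mean())
E
```

```text
{'clock': np.float64(0.0), 'q': array([-1.44 ,  0.492,  1.559, -0.   ,  1.092, -0.106]), 'qvel': array([-0.   , -0.001, -0.001, -0.002, -0.   , -0.   ]), 'tau': array([-3.0000e-03, -6.1265e+01, -2.5818e+01,  6.9000e-02,  4.8000e-02,
       -0.0000e+00]), 'tool_pos': array([ 0.147, -0.607,  0.231]), 'eef_rot': array([-3.118, -0.371,  0.   ]), 'contact_force': array([0.509, 0.512, 0.154]), 'ft_torque': array([-0.013,  0.003, -0.025]), 'grip_force': np.float64(0.0), 'opening': np.float64(0.095)}
[[ 0.972  0.235 -0.   ]
 [ 0.235 -0.972  0.001]
 [ 0.    -0.001 -1.   ]]
scene [0.439 0.528 1.05 ] 0.0038509114583333334
side [1.142 0.085 1.212] 0.003912760416666667
```

View pics/scene0.png

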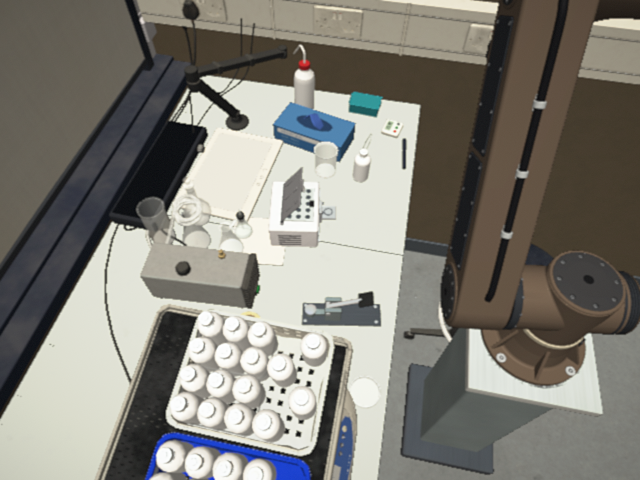

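View pics/side0.png

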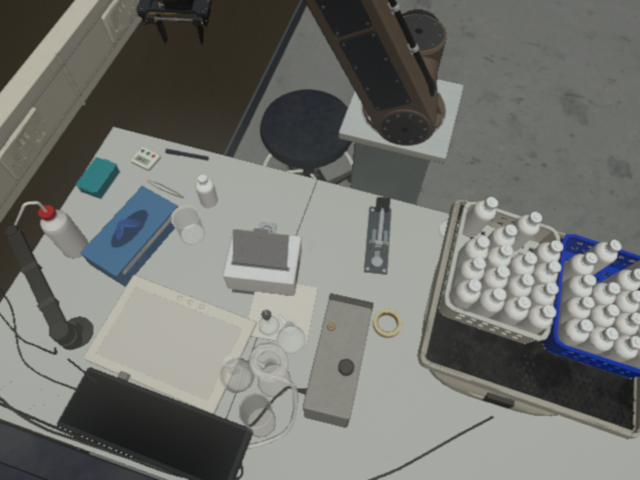

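The scene view shows the heater at about (297,215) with its cover leaning open, the bracket at (328,211), and the jack at (340,312) with its handle pad at (367,299). The side view shows the heater at (262,262), the bracket at (267,228), the jack at (378,238) and its handle pad at (383,204).

```bash
python3 - <<'E'
from h import *
S=[np.load(f"{n}0.npz") for n in("scene","side")]
for n,s,pts in(("scene",S[0],[(297,235),(285,235),(312,240),(292,195),(328,211),(312,310),(367,299),(340,318),(306,318),(377,320)]),("side",S[1],[(262,265),(262,250),(267,228),(378,257),(383,204),(372,270),(387,268)])):
    for u,v in pts: print(n,(u,v),s["P"][v,u].round(3),s["im"][v,u])
# ortho map
res=0.00125
def ortho(x0,x1,y0,y1,f):
    out=[]
    for s in S:
        P=s["P"].reshape(-1,3);c=s["im"].reshape(-1,3)
        m=(P[:,0]>x0)&(P[:,0]<x1)&(P[:,1]>y0)&(P[:,1]<y1)&(P[:,2]<.25)&(P[:,2]>-.02)
        P=P[m];c=c[m];o=np.argsort(P[:,2]);P=P[o];c=c[o]
        H=int((x1-x0)/res);W=int((y1-y0)/res)
        im=np.zeros((H,W,3),np.uint8)
        r=((x1-P[:,0])/res).astype(int).clip(0,H-1);q=((y1-P[:,1])/res).astype(int).clip(0,W-1)
        im[r,q]=c[:,::-1]; out.append(cv2.dilate(im,np.ones((2,2))))
    cv2.imwrite(f,np.hstack(out))
ortho(.35,.8,-.3,.2,"pics/ortho.png")
E
```

```text
scene (297, 235) [ 0.616 -0.128  0.071] [141 135 129]
scene (285, 235) [ 0.647 -0.122  0.07 ] [128 123 118]
scene (312, 240) [ 0.577 -0.134  0.05 ] [176 169 161]
scene (292, 195) [ 0.643 -0.198  0.145] [120 117 114]
scene (328, 211) [ 0.553 -0.236  0.053] [207 213 208]
scene (312, 310) [0.537 0.057 0.032] [208 213 211]
scene (367, 299) [0.411 0.033 0.095] [45 45 44]
scene (340, 318) [0.467 0.058 0.018] [82 87 86]
scene (306, 318) [0.55  0.07  0.007] [ 96 101 104]
scene (377, 320) [0.376 0.038 0.004] [123 127 127]
side (262, 265) [ 0.672 -0.195  0.104] [93 95 94]
side (262, 250) [ 0.652 -0.199  0.14 ] [110 109 107]
side (267, 228) [ 0.548 -0.232  0.052] [148 152 152]
side (378, 257) [0.533 0.057 0.032] [145 148 145]
side (383, 204) [nan nan nan] [53 54 52]
side (372, 270) [0.558 0.051 0.002] [82 86 89]
side (387, 268) [0.545 0.086 0.01 ] [126 129 125]
```

View pics/ortho.png

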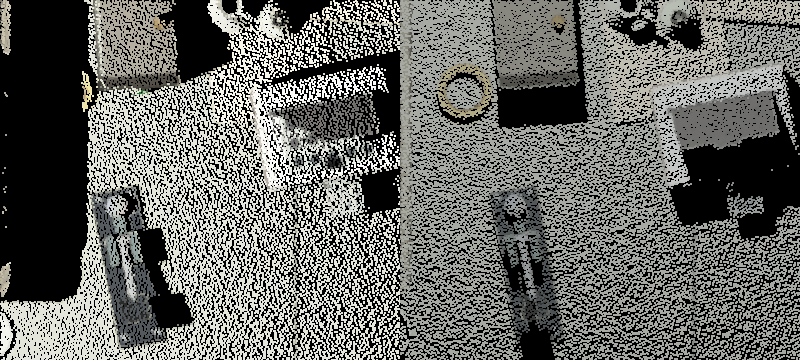

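The top-down maps (1.25 mm/px, x up, y left) show the jack lying along about (125,265) and the heater at upper right, both slightly yawed. The tab is near (340,195).

```bash
python3 - <<'E'
from h import *
S=[np.load(f"{n}0.npz") for n in("scene","side")]
def sel(s,x0,x1,y0,y1,z0,z1,f=lambda c:True):
    P=s["P"];c=s["im"].astype(int)
    m=(P[...,0]>x0)&(P[...,0]<x1)&(P[...,1]>y0)&(P[...,1]<y1)&(P[...,2]>z0)&(P[...,2]<z1)&f(c)
    m=cv2.morphologyEx(m.astype(np.uint8),cv2.MORPH_OPEN,np.ones((2,2)))>0
    return P[m]
def rect(p): 
    r=cv2.minAreaRect((p[:,:2]*1000).astype(np.float32)); return np.round(r[0],1),np.round(r[1],1),round(r[2],1)
for n,s in zip(("scene","side"),S):
    print(n)
    top=sel(s,.55,.75,-.35,-.08,.096,.104); print("top",len(top),rect(top))
    tab=sel(s,.5,.6,-.32,-.15,.045,.06); print("tab",len(tab),rect(tab),np.median(tab,0).round(4))
    dk=sel(s,.35,.6,0,.12,.0,.014,lambda c:c.sum(-1)<330); print("base",len(dk),rect(dk))
    sd=sel(s,.5,.6,.02,.1,.027,.036,lambda c:c.sum(-1)>400); print("saddle",len(sd),rect(sd),sd.mean(0).round(4))
    pd=sel(s,.36,.45,0,.08,.085,.105); 
    if len(pd)>4: print("pad",len(pd),rect(pd),pd.mean(0).round(4))
    ck=sel(s,.42,.53,0,.1,.055,.067); 
    if len(ck)>4: print("cheeks",len(ck),rect(ck))
    cv=sel(s,.55,.72,-.32,-.08,.11,.22,lambda c:c.sum(-1)<480)
    m=cv.mean(0);u,sv,vt=np.linalg.svd(cv-m,full_matrices=False);nn=vt[2];print("cover n",nn.round(3),m.round(3),np.sqrt(sv[2]**2/len(cv)).round(4),cv[:,2].max(),cv[cv[:,2]>cv[:,2].max()-.006].mean(0).round(3))
    for nm,b in(("bottle",(.4,.75,-.5,-.36)),):
        q=sel(s,*b,.05,.2);print(nm,q.mean(0) if len(q) else 0,q[:,:2].min(0) if len(q) else 0)
E
```

```text
scene
top 533 (array([ 606.6, -195. ]), array([152.6,  66.9]), 72.2)
tab 197 (array([ 553.7, -249.6]), array([41.1, 85.3]), 6.0) [nan nan nan]
base 1017 (array([462.9,  41.4]), array([192.2,  55.3]), 10.9)
saddle 88 (array([538.6,  54.4]), array([33.1, 22.2]), 43.3) [0.5394 0.0572 0.0296]
pad 223 (array([409.2,   7.1]), array([93.6, 38.6]), 80.7) [0.4119 0.03   0.0836]
cheeks 206 (array([487.8,  32.7]), array([39.3, 70.9]), 9.2)Traceback (most recent call last):
  File "<stdin>", line 21, in <module>
    u, s, vh = gufunc(a, signature=signature)
               ~~~~~~^^^^^^^^^^^^^^^^^^^^^^^^
    raise LinAlgError("SVD did not converge")
numpy.linalg.LinAlgError: SVD did not converge
```

```bash
python3 - <<'E'
from h import *
S=[np.load(f"{n}0.npz") for n in("scene","side")]
def sel(s,x0,x1,y0,y1,z0,z1,f=lambda c:True):
    P=s["P"];c=s["im"].astype(int)
    m=(P[...,0]>x0)&(P[...,0]<x1)&(P[...,1]>y0)&(P[...,1]<y1)&(P[...,2]>z0)&(P[...,2]<z1)&f(c)
    m=cv2.morphologyEx(m.astype(np.uint8),cv2.MORPH_OPEN,np.ones((3,3)))>0
    return P[m]
def rect(p): 
    if len(p)<4:return
    r=cv2.minAreaRect((p[:,:2]*1000).astype(np.float32)); return np.round(r[0],1),np.round(r[1],1),round(r[2],1)
for n,s in zip(("scene","side"),S):
    print(n)
    top=sel(s,.53,.75,-.35,-.08,.09,.108,lambda c:c.sum(-1)>480); print("top",len(top),rect(top))
    tab=sel(s,.51,.6,-.29,-.17,.048,.06); print("tab",len(tab),rect(tab),tab.mean(0).round(4))
    dk=sel(s,.35,.6,0,.12,-.003,.014,lambda c:c.sum(-1)<330); print("base",len(dk),rect(dk))
    fr=sel(s,.53,.62,-.3,-.08,.02,.09); 
    cv=sel(s,.55,.72,-.32,-.08,.115,.22,lambda c:c.sum(-1)<480)
    for _ in range(3):
        m=cv.mean(0);u,sv,vt=np.linalg.svd(cv-m,full_matrices=False);nn=vt[2];nn*=np.sign(nn[2]); cv=cv[abs((cv-m)@nn)<.006]
    print("cover n",nn.round(3),"yaw",np.degrees(np.arctan2(nn[1],nn[0])).round(1),"ang",np.arccos(nn[2]).round(3),m.round(3),len(cv),cv[:,2].max(),cv[cv[:,2]>cv[:,2].max()-.008].mean(0).round(3),rect(cv))
    q=sel(s,.35,.75,-.5,-.33,.03,.2);print("others",rect(q))
im=S[0]["im"];c=np.hstack([cv2.resize(im[160:260,255:345],None,fx=4,fy=4,interpolation=2),cv2.resize(S[1]["im"][215:315,215:310],None,fx=4,fy=4,interpolation=2)])
cv2.imwrite("pics/heat.png",c[:,:,::-1])
E
```

```text
scene
top 1515 (array([ 641.7, -206.9]), array([127.9, 170.3]), 9.9)
tab 186 (array([ 552.2, -233. ]), array([39. , 49.2]), 10.8) [ 0.5505 -0.2308  0.0544]
base 979 (array([465.6,  42. ]), array([191.4,  57.9]), 11.7)
cover n [0.782 0.148 0.606] yaw 10.7 ang 0.92 [ 0.642 -0.201  0.149] 649 0.18167504109001575 [ 0.621 -0.206  0.177] (array([ 642.4, -205. ]), array([ 49.8, 128.5]), 10.3)
others (array([ 566.6, -444.7]), array([204.5, 110.6]), 0.1)
side
top 1164 (array([ 643.4, -205.7]), array([128.6, 167.4]), 10.5)
tab 116 (array([ 544. , -231.1]), array([25.5, 42.6]), 10.8) [ 0.5427 -0.2301  0.0542]
base 670 (array([476. ,  43.1]), array([182.8,  57.4]), 10.5)
cover n [0.786 0.143 0.602] yaw 10.3 ang 0.925 [ 0.644 -0.206  0.147] 1607 0.18270331755716487 [ 0.621 -0.208  0.177] (array([ 642.7, -206.1]), array([ 51.3, 128.6]), 11.4)
others (array([ 574.5, -444.8]), array([211.3, 110.7]), 0.3)
```

View pics/heat.png

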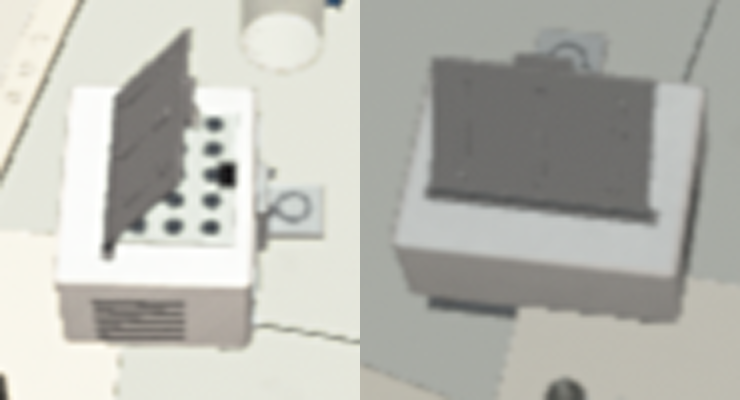

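The crop shows the cover open with its lip up, outer face to the rear, and the ring on the tab at scene (328.3,211.8) and side (267.5,227.5). The heater is at about (0.642, -0.206) with yaw 10.5°, and the sizes agree with those given.

```bash
python3 - <<'E'
from h import *
def ray(n,u,v,z):
    c=manip.get_calibration(n);K=np.array(c["camera_matrix"]);Rm=cv2.Rodrigues(np.array(c["rvec"],float))[0];t=np.array(c["tvec"]).ravel()
    o=-Rm.T@t;d=Rm.T@np.linalg.solve(K,[u,v,1]);return o+d*(z-o[2])/d[2]
a=np.radians(10.5);ux=np.array([np.cos(a),np.sin(a)]);uy=np.array([-ux[1],ux[0]]);C=np.array([.6425,-.2063])
for n,u,v in(("scene",328.3,211.8),("side",267.5,227.5)):
    p=ray(n,u,v,.055);print(n,p.round(4),"heater",((p[:2]-C)@ux).round(4),((p[:2]-C)@uy).round(4))
o=manip.get_obs();Rt=R.from_rotvec(o["eef_rot"]).as_matrix()
for t in((.628,-.209,.232),): print("tool delta",(Rt.T@(np.array(t)-o["tool_pos"])).round(4))
for s in("scene","side"):
    P=np.load(f"{s}0.npz")["P"].reshape(-1,3);m=(P[:,2]>.1)&(P[:,2]<.35)&(P[:,0]>.2)&(P[:,0]<.8)&(P[:,1]<-.3)&(P[:,1]>-.75)
    Q=P[m];
    for z in(.1,.12,.15,.2): q=Q[Q[:,2]>z];print(s,z,len(q),q[:,:2].min(0) if len(q) else"",q[:,:2].max(0) if len(q) else"")
E
```

```text
scene [ 0.5514 -0.232   0.055 ] heater -0.0942 -0.0087
side [ 0.5481 -0.2305  0.055 ] heater -0.0972 -0.0066
tool delta [ 5.614e-01 -2.743e-01 -5.000e-04]
scene 0.1 2747 [ 0.2001006  -0.74999972] [ 0.79996231 -0.41515179]
scene 0.12 2586 [ 0.2001006  -0.74999972] [ 0.79996231 -0.66492785]
scene 0.15 2360 [ 0.2001006  -0.74999972] [ 0.79996231 -0.67333162]
scene 0.2 2152 [ 0.2001006  -0.74999972] [ 0.79981434 -0.67333162]
side 0.1 4140 [ 0.20000471 -0.749999  ] [ 0.79989783 -0.4143846 ]
side 0.12 3893 [ 0.20000471 -0.749999  ] [ 0.79989783 -0.66657228]
side 0.15 3452 [ 0.20000471 -0.749999  ] [ 0.79989783 -0.66839585]
side 0.2 3118 [ 0.20000471 -0.749999  ] [ 0.79989783 -0.66839585]
```

{"fn": "send_rows", "kwargs": {"plan": [[0.0374,-0.0183,0,0],[0.0374,-0.0183,0,0],[0.0374,-0.0183,0,0],[0.0374,-0.0183,0,0],[0.0374,-0.0183,0,0]], "gripper": -1}}

```text
clock: 0.52
tool_pos: [0.308, -0.4732, 0.2314]
eef_rot: [-3.119, -0.37, 0.0]
contact_force: [0.6, -0.6, 0.1]
opening: 0.0669
grip_force: 0.0
```

{"fn": "send_rows", "kwargs": {"plan": [[0.0374,-0.0183,0,0],[0.0374,-0.0183,0,0],[0.0374,-0.0183,0,0],[0.0374,-0.0183,0,0],[0.0374,-0.0183,0,0]]}}

```text
clock: 0.93
tool_pos: [0.4685, -0.3403, 0.2315]
eef_rot: [-3.119, -0.371, 0.0]
contact_force: [1.0, -1.3, -0.3]
opening: 0.0336
grip_force: 0.0
```

{"fn": "send_rows", "kwargs": {"plan": [[0.0374,-0.0183,0,0],[0.0374,-0.0183,0,0],[0.0374,-0.0183,0,0],[0.0374,-0.0183,0,0],[0.0374,-0.0183,0,0]]}}

```text
clock: 1.35
tool_pos: [0.6289, -0.2073, 0.2314]
eef_rot: [-3.119, -0.371, 0.001]
contact_force: [0.9, -1.1, 0.4]
opening: 0.0025
grip_force: 0.0
```

{"fn": "send_rows", "kwargs": {"plan": [[0,0,0,3.1],[0,0,0,0]]}}

```text
clock: 1.52
tool_pos: [0.6286, -0.2072, 0.2307]
eef_rot: [-3.128, -0.288, 0.002]
contact_force: [-0.3, 0.2, -0.1]
opening: 0.0004
grip_force: 0.0
```

{"fn": "send_rows", "kwargs": {"plan": [[0,0,0.009,0],[0,0,0.009,0],[0,0,0.009,0],[0,0,0.009,0],[0,0,0.009,0]]}}

```text
clock: 1.93
tool_pos: [0.6263, -0.2103, 0.1865]
eef_rot: [3.128, 0.286, -0.003]
contact_force: [0.5, -0.5, -0.7]
opening: 0.0003
grip_force: 0.0
```

{"fn": "send_rows", "kwargs": {"plan": [[-0.005,0,0.008,0],[-0.006,0,0.009,0],[-0.006,0,0.009,0],[-0.006,0,0.008,0],[-0.006,0,0.008,0]]}}

```text
clock: 2.35
tool_pos: [0.5983, -0.2147, 0.1437]
eef_rot: [-3.128, -0.286, -0.0]
contact_force: [0.6, 0.1, 0.7]
opening: 0.0003
grip_force: 0.6
```

{"fn": "send_rows", "kwargs": {"plan": [[-0.001,0,0.005,0],[0,0,0.004,0],[0,0,0.003,0],[0,0,0.002,0],[0,0,0,0]]}}

```text
clock: 2.77
tool_pos: [0.5982, -0.2146, 0.1303]
eef_rot: [-3.128, -0.287, 0.0]
contact_force: [1.0, -0.6, 0.2]
opening: 0.0005
grip_force: 0.0
```

{"fn": "send_rows", "kwargs": {"plan": [[0,0,0.002,0],[0,0,0.002,0],[0,0,0.001,0],[0,0,0.001,0],[0,0,0,0]]}}

```text
clock: 3.18
tool_pos: [0.5982, -0.2146, 0.1247]
eef_rot: [3.128, 0.287, 0.0]
contact_force: [-0.9, -0.6, 1.6]
opening: 0.0007
grip_force: 0.7
```

```bash
python3 - <<'E'
from h import *
a,P=cloud("side");b,Q=cloud("scene")
c=np.hstack([cv2.resize(b[160:260,255:345],None,fx=4,fy=4),cv2.resize(a[215:315,215:310],None,fx=4,fy=4)]);cv2.imwrite("pics/c1.png",c[:,:,::-1]);print(manip.get_obs()["contact_force"])
E
```

```text
[-0.28090325  1.1645893   1.93213588]
```

View pics/c1.png

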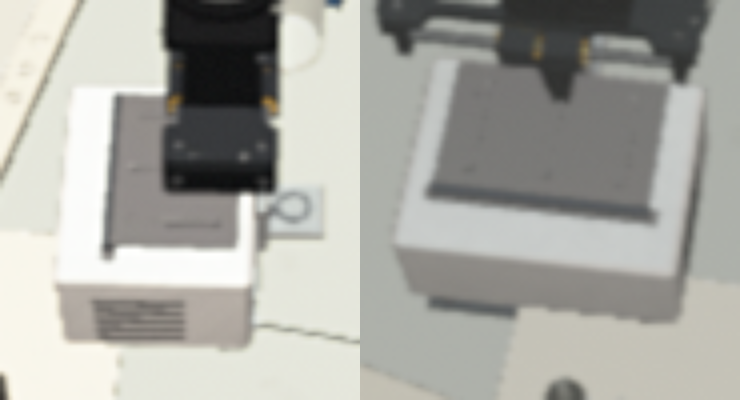

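The cover is down under the fingers. I'll press a little more to confirm the catch.

{"fn": "send_rows", "kwargs": {"plan": [[0,0,0.001,0],[0,0,0.001,0],[0,0,0.001,0],[0,0,0,0]]}}

```text
clock: 3.62
tool_pos: [0.5983, -0.2147, 0.124]
eef_rot: [3.127, 0.287, 0.002]
contact_force: [-7.4, 3.0, 21.9]
opening: 0.0007
grip_force: 11.2
```

The force rose to 22 N with the tip at cover-shut height, so it is latched. I'll lift off and look with the wrist camera at the cover and ring.

{"fn": "send_rows", "kwargs": {"plan": [[0,0,-0.03,0],[0,0,-0.04,0],[-0.02,0,-0.035,0],[-0.03,0,0,0],[0,0,0,0]], "gripper": 1}}

```text
clock: 4.03
tool_pos: [0.5462, -0.2241, 0.2287]
eef_rot: [3.127, 0.286, 0.002]
contact_force: [0.2, -0.5, -0.9]
opening: 0.0283
grip_force: 0.0
```

{"fn": "send_rows", "kwargs": {"plan": [[0,0,0,0],[0,0,0,0],[0,0,0,0]]}}

```text
clock: 4.28
tool_pos: [0.5494, -0.2236, 0.226]
eef_rot: [-3.128, -0.287, 0.001]
contact_force: [1.4, -0.1, 0.1]
opening: 0.0483
grip_force: 0.0
```

```bash
cat >> h.py <<'E'
def wrist():
    o=manip.get_obs();im,d=manip.get_image("wrist");c=manip.get_calibration("wrist")
    return o,im,d,c
def wray(o,c,u,v,z):
    K=np.array(c["camera_matrix"]);x=np.array([(u-K[0,2])/K[0,0],(v-K[1,2])/K[1,1]]);r=np.linalg.norm(x)
    d=np.array([*(x/r*np.sin(r)),np.cos(r)]) if r>0 else np.array([0,0,1.])
    Rt=R.from_rotvec(o["eef_rot"]).as_matrix();H=np.array(c["hand_eye"])
    p=Rt@H[:3,3]+o["tool_pos"];d=Rt@H[:3,:3]@d;return p+d*(z-p[2])/d[2]
E
python3 - <<'E'
from h import *
import pickle
w=wrist();pickle.dump(w,open("w1.pkl","wb"));cv2.imwrite("pics/w1.png",w[1][:,:,::-1]);print(w[0]["tool_pos"],w[3])
E
```

```text
[ 0.5494169  -0.22357178  0.22598577] {'camera_matrix': array([[371.64829954,   0.        , 321.91054437],
       [  0.        , 371.64829954, 238.70124723],
       [  0.        ,   0.        ,   1.        ]]), 'hand_eye': array([[-3.79639855e-05, -9.56830257e-01, -2.90647310e-01,
         8.14354769e-02],
       [ 9.99999862e-01, -1.88831739e-04,  4.91027908e-04,
        -5.36752793e-04],
       [-5.24713796e-04, -2.90647251e-01,  9.56830131e-01,
        -1.52840345e-01],
       [ 0.00000000e+00,  0.00000000e+00,  0.00000000e+00,
         1.00000000e+00]])}
```

View pics/w1.png

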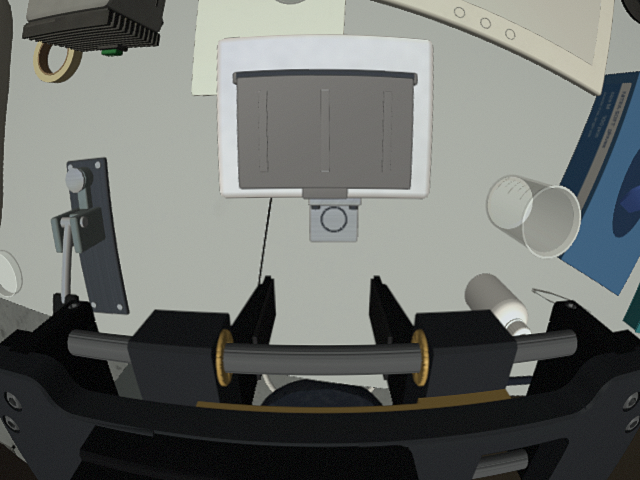

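The cover is shut flat, the ring is at (334,219), the tab spans (309..358, 199..241), and the jack is on the left with its saddle at (78,180).

```bash
python3 - <<'E'
from h import *
import pickle
o,im,d,c=pickle.load(open("w1.pkl","rb"))
g=cv2.cvtColor(im,cv2.COLOR_RGB2GRAY)[203:238,314:354]
m=(g<110).astype(np.uint8);k=np.column_stack(np.where(m)[::-1]);print("ring",len(k),(k.min(0)+k.max(0))/2+[314,203],k.min(0),k.max(0))
ctr=(k.min(0)+k.max(0))/2+[314,203]
print(wray(o,c,*ctr,.055))
f=wray(o,c,221,196,.098);g2=wray(o,c,430,197,.098);print(f,g2,np.degrees(np.arctan2(*(f-g2)[[1,0]]))-90,np.linalg.norm(f-g2))
for p in((309,241),(358,242)):print("tab",wray(o,c,*p,.055))
for p in((67,161),(105,157),(129,313)):print("base",wray(o,c,*p,.008))
print("sad",wray(o,c,78,180,.033))
E
```

```text
ring 228 [333.5 218.5] [0 2] [39 29]
[ 0.55311999 -0.23300865  0.055     ]
[ 0.56553176 -0.13956784  0.098     ] [ 0.59475972 -0.30141126  0.098     ] 10.236940066896622 0.16446144378163954
tab [ 0.52830703 -0.21503969  0.055     ]
tab [ 0.53550768 -0.25931217  0.055     ]
base [0.55801261 0.08354091 0.008     ]
base [0.56830146 0.02670888 0.008     ]
base [ 0.37919397 -0.0092562   0.008     ]
sad [0.54348745 0.04639564 0.033     ]
```

{"fn": "send_rows", "kwargs": {"plan": [[-0.0019,-0.0396,0,0],[-0.0019,-0.0396,0,0],[-0.0019,-0.0396,0,0],[-0.0019,-0.0396,0,0],[-0.0019,-0.0396,0,0]]}}

```text
clock: 4.75
tool_pos: [0.5032, -0.0289, 0.226]
eef_rot: [-3.128, -0.287, 0.001]
contact_force: [0.8, 0.2, 0.5]
opening: 0.0858
grip_force: 0.0
```

{"fn": "send_rows", "kwargs": {"plan": [[-0.0019,-0.0396,0,0],[-0.0019,-0.0396,0,0],[0,0,0,0],[0,0,0,0]]}}

```text
clock: 5.08
tool_pos: [0.4854, 0.0485, 0.2263]
eef_rot: [3.128, 0.293, -0.001]
contact_force: [0.0, 0.3, 0.4]
opening: 0.0949
grip_force: 0.0
```

```bash
python3 - <<'E'
from h import *
import pickle
w=wrist();pickle.dump(w,open("w2.pkl","wb"));cv2.imwrite("pics/w2.png",w[1][:,:,::-1]);print(w[0]["tool_pos"],w[0]["eef_rot"],w[0]["opening"])
E
```

```text
[0.48544529 0.04848183 0.22633434] [ 3.12787350e+00  2.92976497e-01 -6.73924322e-04] 0.09485160803676664
```

View pics/w2.png

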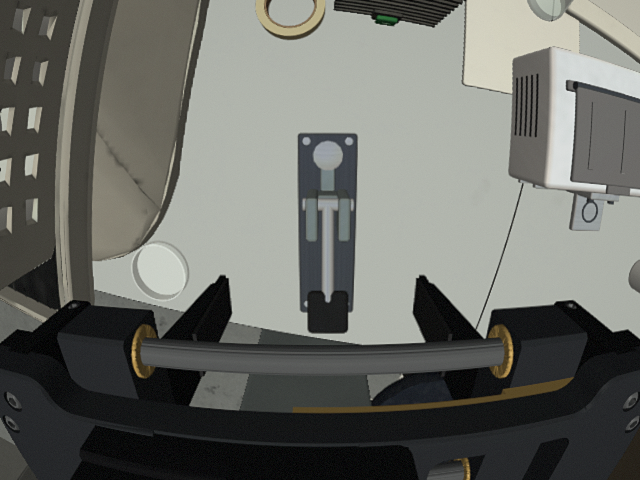

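The jack lies straight below: saddle at (328,155), base front corners at (299,134) and (357,134), cheeks at x 306 to 350, and handle pad at (328,312).

```bash
python3 - <<'E'
from h import *
import pickle
o,im,d,c=pickle.load(open("w2.pkl","rb"))
q=lambda u,v,z:wray(o,c,u,v,z)
s=q(328,155.5,.033);a,b=q(299,134,.008),q(357,134,.008);l,r=q(303,240,.008)*0+q(299.5,250,.008),q(355,250,.008)
pl,pr=q(308,296,.094),q(348,296,.094)
print("saddle",s,"front",(a+b)/2,np.linalg.norm(a-b),"mid",(l+r)/2,np.linalg.norm(l-r))
f=(a+b)/2;m=(l+r)/2;print("yaw",np.degrees(np.arctan2(*(f-m)[[1,0]])),np.degrees(np.arctan2(*(a-b)[[1,0]]))-90)
print("pad",(pl+pr)/2,"cheek",(q(306,197,.062)+q(350,197,.062))/2,(q(306,242,.062)+q(350,242,.062))/2)
Rt=R.from_rotvec(o["eef_rot"]).as_matrix();print("tool yaw",np.degrees(np.arctan2(Rt[1,0],Rt[0,0])))
E
```

```text
saddle [0.5421689  0.05382985 0.033     ] front [0.56183665 0.05712688 0.008     ] 0.057289889891802684 mid [0.44331204 0.03511574 0.008     ] 0.05861459546859009
yaw 10.52051808945526 10.87595807080153
pad [0.4311884  0.03335517 0.094     ] cheek [0.50877378 0.04788748 0.062     ] [0.46863379 0.04012592 0.062     ]
tool yaw 10.70214821525037
```

{"fn": "send_rows", "kwargs": {"plan": [[0.002,0.005,0.038,0],[0,0,0.04,0],[0,0,0.04,0],[0,0,0.036,0],[0,0,0.03,0]]}}

```text
clock: 5.55
tool_pos: [0.4883, 0.0406, 0.0399]
eef_rot: [-3.129, -0.284, 0.002]
contact_force: [1.4, -0.9, -0.1]
opening: 0.0951
grip_force: 0.0
```

{"fn": "send_rows", "kwargs": {"plan": [[0,0,0,0],[0,0,0,0],[0,0,0,0],[0,0,0,0],[0,0,0,0]], "gripper": -1, "newtons": 35}}

```text
clock: 5.97
tool_pos: [0.4893, 0.0417, 0.0443]
eef_rot: [3.128, 0.286, 0.005]
contact_force: [-0.3, 0.3, -0.1]
opening: 0.067
grip_force: 0.0
```

{"fn": "send_rows", "kwargs": {"plan": [[0,0,0,0],[0,0,0,0],[0,0,0,0],[0,0,0,0],[0,0,0,0]]}}

```text
clock: 6.38
tool_pos: [0.4884, 0.0421, 0.043]
eef_rot: [-3.128, -0.286, -0.001]
contact_force: [-1.4, 3.5, 6.2]
opening: 0.0401
grip_force: 35.0
```

{"fn": "send_rows", "kwargs": {"plan": [[0,0,-0.008,0],[-0.007,0,-0.01,0],[-0.014,0,-0.01,0],[-0.01,0.015,0,0],[-0.01,0.028,0,0]]}}

```text
clock: 6.8
tool_pos: [0.4543, -0.0067, 0.0716]
eef_rot: [-3.128, -0.291, 0.001]
contact_force: [0.3, 0.2, -8.0]
opening: 0.0398
grip_force: 35.0
```

{"fn": "send_rows", "kwargs": {"plan": [[-0.01,0.033,0,0],[-0.01,0.035,0,0],[-0.01,0.035,0,0],[-0.01,0.035,0,0],[-0.01,0.035,0,0]]}}

```text
clock: 7.22
tool_pos: [0.437, -0.1885, 0.0712]
eef_rot: [-3.128, -0.287, 0.001]
contact_force: [1.2, -0.1, -6.6]
opening: 0.0397
grip_force: 35.0
```

{"fn": "send_rows", "kwargs": {"plan": [[-0.01,0.033,0,0],[-0.01,0.022,0,0],[0,0.01,0,0],[0,0,0,0],[0,0,0,0]]}}

```text
clock: 7.63
tool_pos: [0.4297, -0.2542, 0.0708]
eef_rot: [-3.128, -0.285, 0.001]
contact_force: [0.5, 0.4, -7.4]
opening: 0.0398
grip_force: 35.0
```

```bash
python3 - <<'E'
from h import *
import pickle
w=wrist();pickle.dump(w,open("w3.pkl","wb"));cv2.imwrite("pics/w3.png",w[1][:,:,::-1]);print(w[0]["tool_pos"],w[0]["eef_rot"],w[0]["opening"],w[0]["grip_force"],w[0]["contact_force"])
E
```

```text
[ 0.42971109 -0.25419621  0.07079518] [-3.12809347e+00 -2.85098446e-01  8.73072756e-04] 0.03984946802594175 34.99214172363281 [ 0.48649787  0.42942754 -7.39392583]
```

View pics/w3.png

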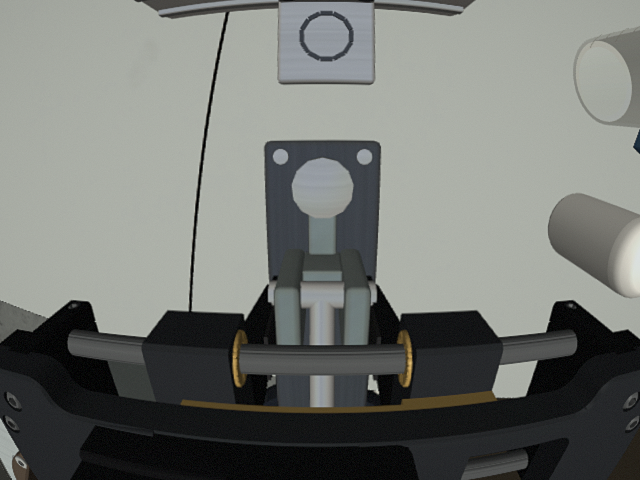

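The jack is held level. The saddle is at (322.5,187), the base front corners at (266,141) and (380,141), and the ring at (326.5,36).

```bash
python3 - <<'E'
from h import *
import pickle
o,im,d,c=pickle.load(open("w3.pkl","rb"))
q=lambda u,v,z:wray(o,c,u,v,z)
Rt=R.from_rotvec(o["eef_rot"]).as_matrix()
T=lambda p:(Rt.T@(p-o["tool_pos"]))[:2].round(4)
print("saddle",T(q(322.5,187,.0608)),"ring",T(q(326.5,36.5,.055)),"tabfront",T(q(278,83,.055)),T(q(375,83,.055)),"basefront",T(q(266,141,.0358)),T(q(380,141,.0358)))
hx=[T(q(u,v,.0358)) for u,v in((280,156),(364.5,156))];print(hx)
print("pad est",T(np.array([.553,-.2327,.043])))
E
```

```text
saddle [ 0.0559 -0.0002] ring [0.1243 0.0016] tabfront [ 0.1028 -0.02  ] [0.1029 0.0233] basefront [ 0.0758 -0.0286] [0.0758 0.0288]
[array([ 0.068 , -0.0216]), array([0.068 , 0.0211])]
pad est [0.1252 0.0012]
```

{"fn": "send_rows", "kwargs": {"plan": [[0,0.0015,0.01,0],[0,0,0.01,0],[0,0,0.004,0],[0,0,0,0],[0.01,0,0,0]]}}

```text
clock: 8.1
tool_pos: [0.4392, -0.2535, 0.0459]
eef_rot: [-3.127, -0.286, 0.004]
contact_force: [-1.0, -0.1, -7.4]
opening: 0.0394
grip_force: 35.0
```

{"fn": "send_rows", "kwargs": {"plan": [[0.017,0,0,0],[0.017,0,0,0],[0.014,0,0,0],[0.008,0,0,0],[0.0035,0,0,0]]}}

```text
clock: 8.52
tool_pos: [0.5002, -0.243, 0.0467]
eef_rot: [3.128, 0.288, 0.001]
contact_force: [0.7, -0.2, -6.8]
opening: 0.04
grip_force: 35.0
```

{"fn": "send_rows", "kwargs": {"plan": [[0,0,0,0],[0,0,0,0],[0,0,0.002,0],[0,0,0.001,0],[0,0,0,0]]}}

```text
clock: 8.93
tool_pos: [0.4983, -0.2435, 0.0434]
eef_rot: [-3.128, -0.286, 0.001]
contact_force: [0.1, 0.4, -7.1]
opening: 0.0397
grip_force: 35.0
```

{"fn": "send_rows", "kwargs": {"plan": [[0,0,0.001,0],[0,0,0,0],[0,0,0,0]]}}

```text
clock: 9.18
tool_pos: [0.4986, -0.2436, 0.043]
eef_rot: [3.128, 0.286, -0.0]
contact_force: [-3.4, -1.3, 2.0]
opening: 0.0399
grip_force: 35.0
```

{"fn": "send_rows", "kwargs": {"plan": [[0,0,0,0],[0,0,0,0],[0,0,0,0],[0,0,0,0],[0,0,0,0]], "gripper": 0.3}}

```text
clock: 9.6
tool_pos: [0.499, -0.2434, 0.0427]
eef_rot: [3.128, 0.287, 0.0]
contact_force: [-0.7, -0.6, 0.4]
opening: 0.061
grip_force: 0.0
```

{"fn": "send_rows", "kwargs": {"plan": [[0,0,-0.02,0],[0,0,-0.035,0],[0,0,-0.035,0],[0,0,-0.03,0],[0,0,0,0]]}}

```text
clock: 10.02
tool_pos: [0.5007, -0.2444, 0.1681]
eef_rot: [3.123, 0.286, 0.011]
contact_force: [-0.2, -0.0, 0.3]
opening: 0.0619
grip_force: 0.0
```

{"fn": "send_rows", "kwargs": {"plan": [[-0.02,0,0,0],[-0.027,0,0,0],[-0.027,0,0,0],[0,0,0,0],[0,0,0,0]], "gripper": -1}}

```text
clock: 10.43
tool_pos: [0.4255, -0.2571, 0.1627]
eef_rot: [3.129, 0.284, 0.0]
contact_force: [-1.0, 1.0, 0.7]
opening: 0.0335
grip_force: 0.0
```

```bash
python3 - <<'E'
from h import *
import pickle
w=wrist();pickle.dump(w,open("w4.pkl","wb"));cv2.imwrite("pics/w4.png",w[1][:,:,::-1]);print(w[0]["tool_pos"],w[0]["eef_rot"],w[0]["opening"])
E
```

```text
[ 0.42552165 -0.25712005  0.16268918] [3.12856667e+00 2.84063422e-01 2.65687383e-04] 0.033535657731621184
```

View pics/w4.png

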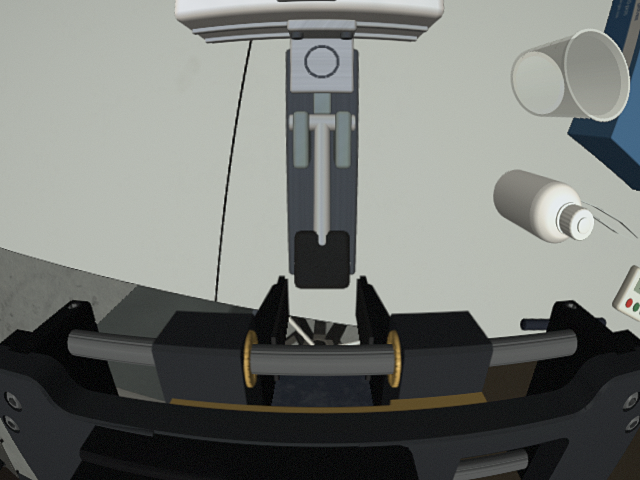

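The jack stands under the tab and is lined up laterally: base x 287..358, ring at (322,62), cheeks at (298..351, 113..167), handle pad at (323,260).

```bash
python3 - <<'E'
from h import *
import pickle
o,im,d,c=pickle.load(open("w4.pkl","rb"))
q=lambda u,v,z:wray(o,c,u,v,z)
Rt=R.from_rotvec(o["eef_rot"]).as_matrix()
T=lambda p:(Rt.T@(p-o["tool_pos"]))[:2].round(4)
print("ring",T(q(322,62,.055)),"tabfront",T(q(290.5,92,.055)),T(q(353.5,92,.055)))
print("cheeks front",T(q(293,113,.062)),T(q(351,113,.062)),"rear",T(q(294,167,.062)),T(q(350.5,167,.062)))
print("base front",T(q(287,50,.008)),T(q(357.5,50,.008)),"pad",T(q(297,233,.094)),T(q(350,233,.094)),T(q(297,288,.09)),T(q(350,288,.09)))
print("base low",T(q(290,270,.008)),T(q(355,270,.008)))
E
```

```text
ring [ 0.129  -0.0003] tabfront [ 0.1078 -0.022 ] [0.1078 0.0213]
cheeks front [ 0.0926 -0.0198] [0.0926 0.0191] rear [ 0.0556 -0.0195] [0.0556 0.0191]
base front [ 0.1484 -0.0288] [0.1484 0.0286] pad [ 0.0178 -0.0159] [0.0178 0.017 ] [-0.0214 -0.017 ] [-0.0214  0.0183]
base low [-0.0411 -0.0288] [-0.0412  0.0291]
```

The saddle is centred on the ring within 1 mm and the tool is over the handle pad. Next I close the fingers, come down and push along the pad's arc.

{"fn": "send_rows", "kwargs": {"plan": [[0,0,0,0],[0,0,0,0],[0,0,0.015,0],[0,0,0.015,0],[0,0,0.012,0]]}}

```text
clock: 10.9
tool_pos: [0.4267, -0.2566, 0.1197]
eef_rot: [3.128, 0.288, 0.0]
contact_force: [0.4, -0.4, 0.8]
opening: 0.0013
grip_force: 0.0
```

{"fn": "send_rows", "kwargs": {"plan": [[0,0,0.004,0],[-0.001,0,0.004,0],[-0.002,0,0.004,0],[-0.002,0,0.004,0],[-0.002,0,0.005,0]]}}

```text
clock: 11.32
tool_pos: [0.4197, -0.2584, 0.0999]
eef_rot: [3.127, 0.287, 0.002]
contact_force: [1.8, 1.8, 2.1]
opening: 0.0007
grip_force: 1.5
```

{"fn": "send_rows", "kwargs": {"plan": [[-0.001,0,0.005,0],[-0.001,0,0.005,0],[-0.001,0,0.005,0],[0,0,0.004,0],[0,0,0,0]]}}

```text
clock: 11.73
tool_pos: [0.4158, -0.259, 0.0804]
eef_rot: [3.128, 0.287, -0.001]
contact_force: [-3.4, -0.7, 8.7]
opening: 0.0005
grip_force: 4.1
```

Tip is at 63 mm and 9 N, so the load is on the saddle. About 8 mm remains to the stop.

{"fn": "send_rows", "kwargs": {"plan": [[0,0,0.003,0],[0,0,0.003,0],[0,0,0.002,0],[0,0,0.001,0],[0,0,0,0]]}}

```text
clock: 12.15
tool_pos: [0.4155, -0.259, 0.0721]
eef_rot: [3.128, 0.287, -0.001]
contact_force: [-7.4, -1.4, 13.6]
opening: 0.0003
grip_force: 6.7
```

{"fn": "send_rows", "kwargs": {"plan": [[0,0,0.001,0],[0,0,0.0005,0],[0,0,0,0]]}}

```text
clock: 12.4
tool_pos: [0.4155, -0.2591, 0.0714]
eef_rot: [3.128, 0.287, -0.001]
contact_force: [-9.5, -1.3, 25.9]
opening: 0.0001
grip_force: 13.0
```

The handle is at its stop: tip at 54 mm and 26 N. I'll check that the heater has risen before handing in.

```bash
python3 - <<'E'
from h import *
a,P=cloud("side");b,Q=cloud("scene")
S0=np.load("side0.npz")["P"]; S1=np.load("scene0.npz")["P"]
C=np.array([.6425,-.2063]);ux=np.array([.983,.183]);uy=np.array([-.183,.983])
for nm,X in(("side before",S0),("side now",P),("scene before",S1),("scene now",Q)):
    h=X[...,:2]-C;hx=h@ux;hy=h@uy
    f=lambda x0,x1,y0,y1,zl:np.nanmedian(X[...,2][(hx>x0)&(hx<x1)&(hy>y0)&(hy<y1)&(X[...,2]>zl)&(X[...,2]<.16)]).round(4)
    print(nm,"front-left rim",f(-.062,-.045,.068,.083,.09),"rear-left",f(.03,.055,.07,.083,.08),"cover rear",f(.0,.025,.0,.06,.09),"cover front",f(-.045,-.03,.03,.06,.09))
print(manip.get_obs()["contact_force"])
c=np.hstack([cv2.resize(b[160:280,255:375],None,fx=3.3,fy=3.3),cv2.resize(a[195:315,215:335],None,fx=3.3,fy=3.3)]);cv2.imwrite("pics/end.png",c[:,:,::-1])
E
```

```text
side before front-left rim 0.0947 rear-left 0.0939 cover rear 0.1328 cover front 0.0945
side now front-left rim 0.1055 rear-left 0.0956 cover rear 0.1123 cover front 0.1173
scene before front-left rim 0.0939 rear-left 0.0931 cover rear 0.1258 cover front 0.0982
scene now front-left rim 0.1043 rear-left 0.0951 cover rear 0.1125 cover front 0.1177
[-8.80021669 -1.20832468 24.8348876 ]
```

View pics/end.png

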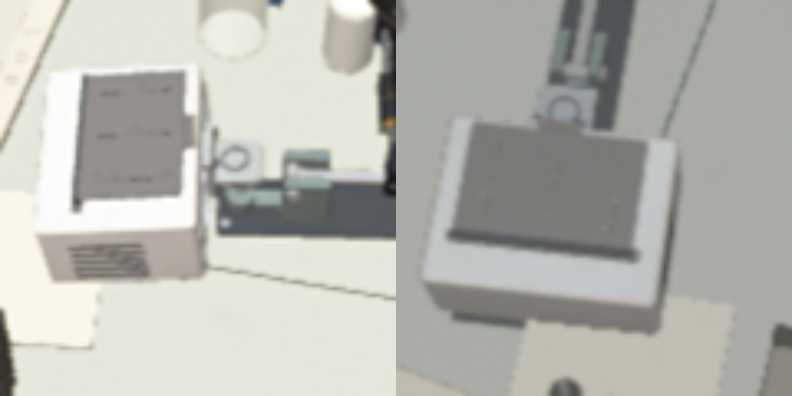

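The picture shows the heater's front raised about 11 mm at the rim, the cover shut, and the jack under the tab ring at (236,158).

```bash
python3 -c "
from rig import manip
print(manip.job_done())"
```

```text
the job is handed in; nothing more can be done
None
```

The job is handed in: the cover is snapped shut, the jack stands with its saddle centred under the lift pad to about 1 mm, and the arm is holding the handle at its stop with about 25 N, which has raised the heater's front rim about 11 mm.

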